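# Stack the drying frame on the frame below at the turner's bench

### The job

Take the wooden stacking frame by its blue handle board off the sloping rest, bring it level, and stack it on the lower frame that is clamped to the plywood board: without dropping it in, lower all four legs into the four corner sockets until they are fully home, then let go. The lower frame was clamped down by eye, so feel for the sockets. Leave the jar, the oil bottle and the white bangle where they are.

Things in the scene. Friction and masses are not known exactly. Their poses are not given: they have to be found in the camera images.
- frame: Loose upper stacking frame, about 0.55 kg (20% either way): light wood, four turned legs 110 (its x) by 150 mm (its y) between centres, slatted floor 30 to 49 mm above the feet, dark steel corner blocks to 80 mm. Origin midway between the feet at foot-end level; z up along the legs. It starts on the rest, z leaning 30 degrees from vertical. May be stacked either way round (180 degrees about z).
- grip (a point): Point inside the frame's blue upright handle board, 95 mm above the feet on the frame's z axis; axes as the frame's. The board crosses the middle of the frame: 14 mm thick (along x), 100 mm long (along y), from 48 to 112 mm above the feet.
- foot (a point): End of one of the frame's four legs, that at x -55, y -75 mm. All four legs are alike: 14 mm in diameter up to 26 mm above the foot end, 20 mm above that; the last 2.5 mm taper at 45 degrees to 9 mm diameter.
- rest: Fixed wooden sloping rest, 170 mm up the slope by 200 mm, at 30 degrees, rising towards its +x, so it faces up and towards its -x. Origin on the bench; the middle of the slope is 75 mm above it. A 14 mm high lip at the low edge, its inner face 62.5 mm down-slope from the middle, holds the frame's lower legs. The frame's y lies level along the rest's y.
- board: Fixed plywood board 260 (x) by 220 (y) by 12 mm on the bench; origin at the centre of its underside. The lower frame is clamped rigidly on it, square to it (same axes) but by eye: its centre lies up to 8 mm off the board's centre along x and up to 8 mm along y. That offset is not reported: find it by touch or sight. Fully home, the upper frame's origin is 72 mm above the board's origin.
- lower_nominal (a point): Point over the board's centre, 92 mm above its underside, level with the socket mouths (fixed to the board: NOT the lower frame's true centre). Lower frame: wooden legs with dark steel socket blocks 28 mm square and 24 mm high at the corners, 110 (x) by 150 mm (y) between centres; round holes 17 mm in diameter, 1.5 mm chamfer, 20 mm deep. Nothing on it is higher than the blocks.
- jar: Bystander: closed clear glass jar, 72 mm diameter, 100 mm high, standing on the bench; origin at the centre of its underside.
- oil: Bystander: amber bottle, 44 mm diameter, 110 mm high, standing on the bench; origin at the centre of its underside.
- bangle: Bystander: white turned bangle, 72 mm outer diameter, 18 mm high, lying flat on the bench; origin at the centre of its underside.
Not all that is in view belongs to the job. What is shaped like the frame but red is not meant.

How it is judged (in metres and radians):
On the way, in this order (a step that is already met when the one before it is completed fails the run):
1. the frame is lifted clear of the rest and held level in the gripper (angle between frame's own z axis and vertical below 0.12 rad and contact force between frame and rest below 0.1 N and contact force between frame and the fingers above 1 N and height (world z) of frame above 0.095 m), for 0.1 s.
2. its legs are let into the sockets, at least 8 mm deep, while the gripper still holds it (z of frame in the frame of board between 0.066 and 0.084 m and horizontal distance between frame and board below 0.018 m and angle between frame's own z axis and vertical below 0.06 rad and contact force between frame and the fingers above 1 N), for 0.1 s.
At the end, for the whole second after the job is handed in: The frame stands level (within 1.7 degrees) on the lower frame with all four legs home in the sockets (its origin within 2.5 mm of 72 mm above the board's origin and within 18 mm sideways, square within 3.4 degrees), at rest and released (z of frame in the frame of board between 0.068 and 0.0745 m and horizontal distance between frame and board below 0.018 m and angle between the x axis of frame and the x axis of board, either way round below 0.06 rad and angle between frame's own z axis and vertical below 0.03 rad and linear speed of frame below 0.01 m/s and contact force between frame and the fingers below 0.1 N); the robot touches nothing.
It fails at once if the jar, the oil bottle or the bangle is moved by more than 20 mm or tipped (distance of any of jar, oil, bangle from where it was at the start of the episode above 0.02 m or angle between any of jar, oil, bangle's own z axis and vertical above 0.3 rad).
It also fails if it takes over 64 s, if anything falls off the work surface, if the arm or the gripper's body presses on something with over 40 N, if the wrist force passes 120 N, or if a joint passes its speed limit or range.

### The arm

A 6-joint arm with a two-finger parallel gripper is mounted at the origin on the work surface. World frame = base frame: x ahead of the robot, y to its left, z up, the work surface at z = 0. Lengths are in mm, angles in rad, forces in N, time in s.
With the tool pointing down it reaches from about 275 to 750 mm from the base axis. Payload 10.2 kg.
Tool frame: the origin (TCP) lies between the finger pads; the fingertips stand 17 mm ahead of it and the grasp point (between the pads) lies 2 mm behind it (tips_ahead is the distance from the TCP to the fingertips, in mm); z points along the fingers, y is the line along which they close (so a half turn about z gives the same grasp; the last joint's range is limited). The gripper opens to 85 mm and grips with 20 to 120 N. Pads are 22 mm wide; open, the fingers measure 114 mm over their backs; the gripper's body (76 mm by 85 mm) begins 54 mm behind the grasp point. The pads swing forward as they close: fully open they stand 13 mm farther back than shut.
Start: joints at [1.01, 0.313, 1.498, -0, 1.331, -0.223], TCP at [174.004, 495.332, 248.294] pointing down, gripper open.
Joint ranges: [-2.94, 2.94], [-0.97, 2.17], [0.19, 2.56], [-1.23, 4.37], [0.02, 3.11], [-2.88, 2.88]. Speed limits (rad/s): [2.39, 2.39, 3.01, 3.14, 3.14, 3.14].

### API

Orientations are given as a unit quaternion [w, x, y, z].
In Python, from rig import sense, capture, finish_job, boxes_of, tips_ahead gives the robot as it stands.
- The arm moves only by the tool drive_tool, never from a script. Its argument "commands" is text: rows parted by semicolons, each of 7 numbers parted by spaces: the shift along the world's x, y, z in units of 0.1 m (1.0 is 0.1 m), then the turn, a rotation vector about the world's x, y, z in units of pi/4 rad (1.0 is pi/4 rad), then the opening in per cent of the stroke, from 0 (shut) to 100 (fully open). A call has 1 to 20 rows; each row shifts and turns the commanded pose from where the row before left it; what a row does not reach is not made up. A row lasts 1/12 s, in which the tool goes at most 41.7 mm and 7.16 degrees, less where a joint would pass 70% of its speed; a pose out of reach is approached as far as the arm can. A call with a number of a shift or a turn outside -1 to 1 is refused whole. A call with a gripper value outside its range is refused whole. The fingers move at their own pace and stop on an object; "force" is the grip in N (left out, the last holds). Time passes only in rows, so rows that do not move let the fingers close. It gives the time, the measured TCP pose, the force, the opening and the grip force at its end, in the units of the state.
- sense(): the state, without advancing time (a new reading comes with each control period).
- capture(name): name is "side" or "top" or "wrist"; returns a dict with "pixels" (420x560x3 uint8, blue, green, red), "fov_y" (degrees; the focal length in pixels is half the picture's height over the tangent of half this angle, whatever the lens; pixels are square), "cx", "cy" (the principal point, pixels), "position" and "attitude" of the camera in the world; the wrist camera has in their place "tool_from_camera" (4x4, takes a point from camera to tool coordinates, whose origin is the TCP and whose axes are the flange's). Camera axes: x right, y down, z forward; pixel columns grow to the right and rows downward; lengths in mm; the calibration is good to about 2 mm. A picture is of the moment at which its call begins: read the wrist's pose just before it. There is no depth.
- finish_job(): hands the job in; it is judged then, once.
Trained networks look in a picture, given as the dict that the camera call returned (one of the last four; its "shot" number tells which), for a name from the list of things; names that differ only in an ending like _2 or _b are one class to them, and where a whole thing is asked for, a point or a joint stands for the part that bears it (a point fixed in the world has none). Each returns a list of dicts, best first, with "confidence" (0 to 1); they miss things now and then, are a little off and sometimes report something else, mostly with a low value. They report only what shows in the picture. A call takes as long as a camera call. They do not tell look-alikes from the thing itself.
- boxes_of(picture, name): "position" ([column, row] in pixels, amid what is visible of it).
The state is a dict: "time_s": time; "joints": joint angles; "dq": joint speeds; "tau": joint torques, N m; "eef_pos": TCP position; "ee_rot": TCP orientation; "force": force on the tool from outside, world axes, zero at the start; "wrist_torque": the same for the moment, N m; "grip_width": opening from 0.0 (shut) to 1.0 (fully open); "grip_force": force on a finger pad.
Only numpy, scipy, OpenCV 4.12 (cv2) and the standard library are available. Lean on these libraries where they do the work, as an engineer would, in place of code of your own. Each camera call takes 0.05 s, during which the arm holds its last target. There are 200 camera calls.

## Working session

There is one attempt and no reset: what is moved stays moved. The work goes in short steps, Python scripts to look and compute and a tool call to move; the robot and the scene stay as the last step left them, time stands still between calls to the robot, and variables do not carry over. Pictures are saved under pics/ and viewed, at most 10 in all, crops included, and the job is handed in when it is done.

Besides the shell and the picture viewer there is one more tool, called after ">>>" by a JSON object that holds its "method" and its "body", one argument or row to a line. drive_tool: Moves the arm, as the interface text tells. Shifts and turns lie within -1 to 1; 1 stands for 0.1 m of shift or pi/4 rad of turn. Its arguments: {"type":"object","properties":{"commands":{"type":"string"},"force":{"type":"number"}},"required":["commands"]}

```bash
ls; mkdir -p pics; cat > h.py <<'E'
import numpy as np, cv2, pickle
from rig import sense, capture, boxes_of
from scipy.spatial.transform import Rotation as R
def cam(c, s=None):
    f=c["pixels"].shape[0]/2/np.tan(np.radians(c["fov_y"])/2)
    K=np.array([[f,0,c["cx"]],[0,f,c["cy"]],[0,0,1]])
    if "tool_from_camera" in c:
        T=np.eye(4); q=s["ee_rot"]; T[:3,:3]=R.from_quat(np.r_[q[1:],q[0]]).as_matrix(); T[:3,3]=s["eef_pos"]
        M=T@np.array(c["tool_from_camera"])
    else:
        M=np.eye(4); a=np.array(c["attitude"])
        M[:3,:3]=a if a.shape==(3,3) else R.from_quat(np.r_[a[1:],a[0]]).as_matrix()
        M[:3,3]=c["position"]
    return K,M
def proj(KM,P):
    K,M=KM; p=(np.atleast_2d(P)-M[:3,3])@M[:3,:3]@K.T
    return p[:,:2]/p[:,2:]
def ray(KM,uv):
    K,M=KM; d=M[:3,:3]@np.linalg.solve(K,np.r_[uv,1]); return M[:3,3],d
def onz(KM,uv,z):
    o,d=ray(KM,uv); return o+d*(z-o[2])/d[2]
E
python3 - <<'E'
from h import *
s=sense(); print(s)
for n in ["side","top","wrist"]:
    c=capture(n); KM=cam(c,s); pickle.dump((c["pixels"],KM),open(n+"0.pkl","wb"))
    cv2.imwrite(f"pics/{n}0.png",c["pixels"])
    print(n,{k:v for k,v in c.items() if k!="pixels"})
    for o in ["frame","grip","foot","rest","board","lower_nominal","jar","oil","bangle"]:
        try: print(o,[(np.round(b["position"]).tolist(),round(b["confidence"],2)) for b in boxes_of(c,o)][:4])
        except Exception as e: print(o,e)
E
```

```text
pics
{'time_s': 0.0, 'joints': array([ 1.00957437e+00,  3.13486436e-01,  1.49844935e+00, -8.97813905e-07,
        1.33098363e+00, -2.23435224e-01]), 'dq': array([-7.01789579e-04,  1.97152166e-04, -5.56981944e-04,  2.28467529e-03,
        3.57538089e-05,  1.44530440e-03]), 'tau': array([-1.17176191e-03, -4.12258458e+01, -2.59744585e+01, -2.35593934e-04,
        4.11848261e-03,  9.16201174e-06]), 'eef_pos': array([173.88595977, 495.1186274 , 247.71179729]), 'ee_rot': array([-2.53235125e-04,  1.68091420e-01,  9.85771188e-01, -6.13145218e-04]), 'force': array([ 0.03866337, -0.49497045, -0.7224424 ]), 'wrist_torque': array([-0.03562666,  0.03234069,  0.03473741]), 'grip_force': 0.0, 'grip_width': 1.0051526188507816}
side {'fov_y': 57.97783151841446, 'cx': 277.7378267250001, 'cy': 210.18998733681397, 'position': array([264.19179952, 483.05220272, 793.0208433 ]), 'attitude': array([ 0.11948422, -0.28220628,  0.88697409, -0.34548531]), 'shot': 1}
frame [([272.0, 335.0], 0.98), ([186.0, 232.0], 0.69)]
grip [([270.0, 332.0], 0.92), ([187.0, 234.0], 0.82), ([367.0, 228.0], 0.51)]
foot [([272.0,
[... 701 characters left out ...]
jar [([259.0, 211.0], 0.66), ([132.0, 279.0], 0.37)]
oil [([158.0, 204.0], 0.69)]
bangle [([246.0, 310.0], 0.78), ([357.0, 280.0], 0.51)]
wrist {'fov_y': 66.6769297814567, 'cx': 279.3084549565191, 'cy': 209.34615465754302, 'tool_from_camera': array([[ 1.38569193e-03, -9.45205310e-01, -3.26473586e-01,
         8.44665225e+01],
       [ 9.99999016e-01,  1.38146212e-03,  2.44813781e-04,
         1.19932971e+00],
       [ 2.19611607e-04, -3.26473604e-01,  9.45206294e-01,
        -1.25550210e+02],
       [ 0.00000000e+00,  0.00000000e+00,  0.00000000e+00,
         1.00000000e+00]]), 'shot': 3}
frame []
grip []
foot []
rest [([204.0, 390.0], 0.75)]
board []
lower_nominal []
jar []
oil []
bangle []
```

```bash
python3 - <<'E'
import cv2
for n in ["side","top"]: cv2.imwrite(f"pics/{n}0b.png",cv2.resize(cv2.imread(f"pics/{n}0.png"),(800,600),interpolation=cv2.INTER_CUBIC))
E
```

```text
(no output)
```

View pics/side0b.png

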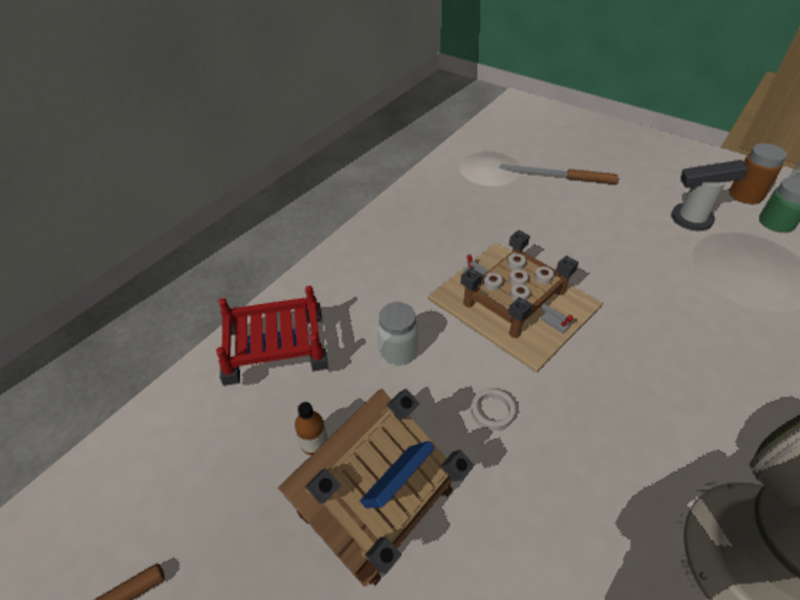

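View pics/top0b.png

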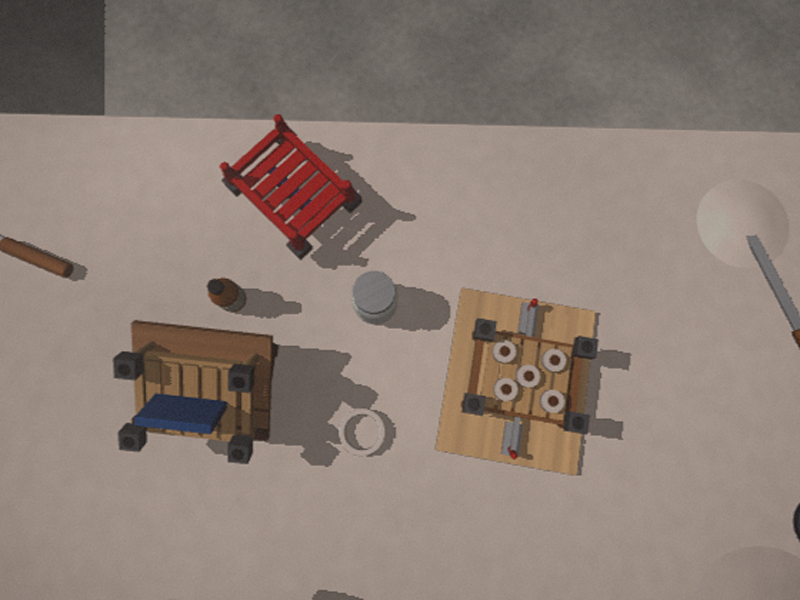

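The side view (800×600) shows the frame with its blue board at about (398,475), its block tops at (404,402), (458,463), (324,485) and (385,553), the lower frame near (520,275), and the red decoy at (270,340). In the top view the frame is near (180,405) and the lower frame's block tops are at (485,326), (587,345), (474,402) and (577,421). I'll fit poses to these points.

```bash
cat > fit.py <<'E'
from h import *
from scipy.optimize import least_squares
_,S=pickle.load(open("side0.pkl","rb")); _,T=pickle.load(open("top0.pkl","rb"))
k=.7
# frame: order hi-left.. top image pts (800 scale) and matching side pts
top=np.array([[127,362],[241,375],[130,435],[239,447]])*k-.15
side=np.array([[324,485],[404,402],[385,553],[458,463]])*k-.15
blk=np.array([[55,-75,80],[55,75,80],[-55,-75,80],[-55,75,80]],float)
def tri(a,b):
    (o1,d1),(o2,d2)=ray(T,a),ray(S,b); A=np.c_[d1,-d2]; t=np.linalg.lstsq(A,o2-o1,rcond=None)[0]
    return (o1+d1*t[0]+o2+d2*t[1])/2, np.linalg.norm(o1+d1*t[0]-o2-d2*t[1])
for a,b in zip(top,side): p,e=tri(a,b); print("frame blk",p.round(1),round(e,1))
def pose(v): 
    Rm=R.from_euler("z",v[2]).as_matrix()@R.from_euler("y",-np.pi/6).as_matrix()
    return Rm,np.array([v[0],v[1],75.])+Rm@[-.5,0,0]
def f(v,up=1):
    Rm,t=pose(v); P=(blk*[1,up,1])@Rm.T+t
    return np.r_[(proj(T,P)-top).ravel(),(proj(S,P)-side).ravel()]
best=min((least_squares(f,[300,300,y],args=(u,)) for y in np.arange(-3,3,.75) for u in (1,-1)),key=lambda r:r.cost)
print("rest pose",best.x,"rms",np.sqrt(best.cost*2/16)); print(best.fun.round(1))
Rm,t=pose(best.x); print("origin",t,"grip",t+Rm@[0,0,95],"z",Rm[:,2],"x",Rm[:,0],"y",Rm[:,1])
top2=np.array([[485,326],[587,345],[474,402],[577,421]])*k-.15
side2=np.array([[472,278],[520,238],[519,306],[568,264]])*k-.15
for a,b in zip(top2,side2): p,e=tri(a,b); print("lower blk",p.round(1),round(e,1))
def g(v,up=1):
    P=(blk*[1,up,0])@R.from_euler("z",v[2]).as_matrix().T+[v[0],v[1],92]
    return np.r_[(proj(T,P)-top2).ravel(),(proj(S,P)-side2).ravel()]
b2=min((least_squares(g,[500,-100,y],args=(u,)) for y in np.arange(-3,3,.75) for u in (1,-1)),key=lambda r:r.cost)
print("lower",b2.x,"rms",np.sqrt(b2.cost*2/16)); print(b2.fun.round(1))
c4=np.array([[462,290],[599,312],[437,450],[580,475]])*k
P=np.array([onz(T,c,12) for c in c4]); print("board",P.mean(0),P.round(0))
E
python3 fit.py
```

```text
frame blk [511.2 313.5 165.4] 6.4
frame blk [498.1 163.4 166.6] 4.9
frame blk [415.5 321.6 115.6] 6.0
frame blk [403.4 172.8 114.7] 4.1
rest pose [ 4.96615854e+02  2.39343507e+02 -8.40331285e-02] rms 1.24228341954239
[-0.8  1.9 -0.5  1.4  0.4  1.6  0.5  1.5 -1.7 -1.7 -1.2 -1.4 -1.5 -0.6
 -0.4 -0.8]
origin [496.18436906 239.37985162  74.75      ] grip [448.8519826  243.36672909 157.02241336] z [-0.49823565  0.04196713  0.8660254 ] x [ 0.86296945 -0.0726892   0.5       ] y [0.08393426 0.99647129 0.        ]
lower blk [ 580.6 -170.2   82.9] 6.7
lower blk [ 556.6 -318.4   86.7] 4.1
lower blk [ 472.4 -151.5   89.5] 0.8
lower blk [ 447.5 -298.9   89.4] 3.8
lower [ 5.13968549e+02 -2.32595387e+02 -1.59510790e-01] rms 0.8543110507699331
[-0.1  1.1 -0.2  0.7 -0.6  0.6  0.3  0.8 -1.4 -2.  -0.9 -0.9 -0.  -0.2
 -0.8 -0.6]
board [ 509.30223993 -234.75565556   12.        ] [[ 651. -144.   12.]
 [ 620. -365.   12.]
 [ 399. -106.   12.]
 [ 367. -325.   12.]]
```

>>> {"method": "drive_tool", "body": {
  "commands": "0.19 -0.18 0.05 0 0 -0.127 100;0.19 -0.18 0.05 0 0 -0.127 100;0.19 -0.18 0.05 0 0 -0.127 100;0.19 -0.18 0.05 0 0 -0.127 100;0.19 -0.18 0.05 0 0 -0.127 100;0.19 -0.18 0.05 0 0 -0.127 100;0.19 -0.18 0.05 0 0 -0.127 100;0.19 -0.18 0.05 0 0 -0.127 100;0.19 -0.18 0.05 0 0 -0.127 100;0.19 -0.18 0.05 0 0 -0.127 100;0.19 -0.18 0.05 0 0 -0.127 100;0.19 -0.18 0.05 0 0 -0.127 100;0.19 -0.18 0.05 0 0 -0.127 100;0.19 -0.18 0.05 0 0 -0.127 100;0 0 0 0 0 0 100;0 0 0 0 0 0 100;0 0 0 0 0 0 100"
}}

```text
time_s: 2.92
eef_pos: [439.5, 243.7, 318.1]
ee_rot: [-0.0, 0.762, 0.648, -0.0]
force: [0.2, -0.3, -0.4]
grip_width: 1.004
grip_force: 0.0
```

```bash
cat > look.py <<'E'
import sys
from h import *
n=sys.argv[1]; s=sense(); c=capture("wrist"); KM=cam(c,s); pickle.dump((c["pixels"],KM),open(n+".pkl","wb"))
cv2.imwrite(f"pics/{n}.png",cv2.resize(c["pixels"],(800,600),interpolation=cv2.INTER_CUBIC)); print(s["time_s"],s["eef_pos"],s["ee_rot"],s["force"])
E
python3 look.py w1
```

```text
2.9167 [439.54945539 243.69736206 318.11309124] [-2.24792569e-04  7.61958882e-01  6.47625353e-01 -1.20055166e-04] [ 0.21733132 -0.26552139 -0.37427425]
```

>>> {"method": "drive_tool", "body": {
  "commands": "0.05 -0.28 -0.03 0 0 0 100;0.05 -0.28 -0.03 0 0 0 100;0.05 -0.28 -0.03 0 0 0 100;0.05 -0.28 -0.03 0 0 0 100;0.05 -0.28 -0.03 0 0 0 100;0.05 -0.28 -0.03 0 0 0 100;0.05 -0.28 -0.03 0 0 0 100;0.05 -0.28 -0.03 0 0 0 100;0.05 -0.28 -0.03 0 0 0 100;0.05 -0.28 -0.03 0 0 0 100;0.05 -0.28 -0.03 0 0 0 100;0.05 -0.28 -0.03 0 0 0 100;0.05 -0.28 -0.03 0 0 0 100;0.05 -0.28 -0.03 0 0 0 100;0.05 -0.28 -0.03 0 0 0 100;0.05 -0.28 -0.03 0 0 0 100;0.05 -0.28 -0.03 0 0 0 100;0 0 0 0 0 0 100;0 0 0 0 0 0 100;0 0 0 0 0 0 100"
}}

```text
time_s: 4.63
eef_pos: [525.1, -231.4, 267.3]
ee_rot: [-0.0, 0.762, 0.648, 0.0]
force: [-0.4, -0.1, 0.5]
grip_width: 1.003
grip_force: 0.0
```

```bash
python3 look.py w2
```

```text
4.6333 [ 525.11748395 -231.41190275  267.30862877] [-2.15090569e-04  7.61942211e-01  6.47644977e-01  7.23056029e-05] [-0.41156134 -0.08283642  0.45434571]
```

View pics/w1.png

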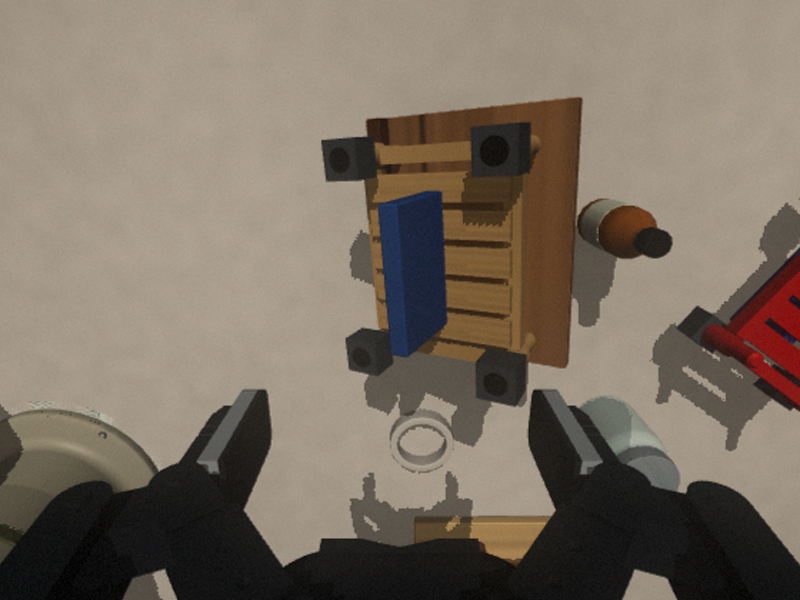

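View pics/w2.png

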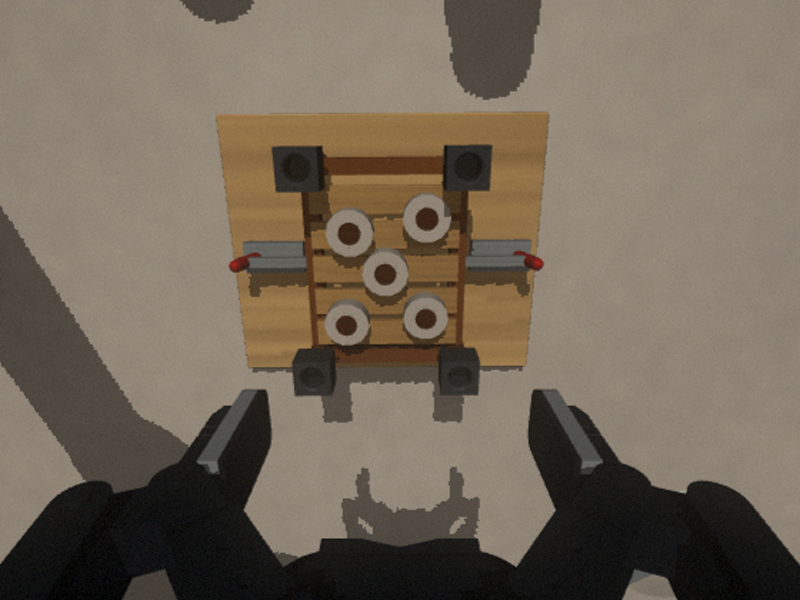

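w1 shows the frame hole centres at (340,160), (494,151), (363,355) and (501,381). w2 shows the lower sockets at (297,167), (468,167), (313,377) and (460,377), with the board corners at (218,116), (548,112), (249,367) and (527,366). I'll refine both poses from the wrist views.

```bash
cat > fit2.py <<'E'
import io,contextlib
with contextlib.redirect_stdout(io.StringIO()): from fit import *
def refine(n,pts,r=9):
    im,KM=pickle.load(open(n+".pkl","rb")); g=cv2.cvtColor(im,cv2.COLOR_BGR2GRAY); out=[]
    for p in np.array(pts)*k-.15:
        q=p.copy()
        for _ in range(5):
            w=cv2.getRectSubPix(g.astype(np.float32),(2*r+1,2*r+1),tuple(q)); m=np.clip(np.percentile(w,50)-w,0,8)
            yy,xx=np.mgrid[-r:r+1,-r:r+1]; m=m*(xx**2+yy**2<=r*r); q=q+.7*np.array([(m*xx).sum(),(m*yy).sum()])/max(m.sum(),1e-6)
        out.append(q if np.linalg.norm(q-p)<3 else p); print(n,p.round(1),q.round(1))
    return np.array(out),KM
o=np.array([[-55,75,80],[55,75,80],[-55,-75,80],[55,-75,80]],float)
w1,K1=refine("w1",[[340,160],[494,151],[363,355],[501,381]]); w2,K2=refine("w2",[[297,167],[468,167],[313,377],[460,377]])
h=lambda v:(proj(K1,o@pose(v)[0].T+pose(v)[1])-w1).ravel()
r1=least_squares(h,best.x); print("rest",r1.x,"rms",np.sqrt(r1.cost/4),r1.fun.round(1))
Rm,t=pose(r1.x); print("grip",t+Rm@[0,0,95])
# free pose
h6=lambda v:(proj(K1,o@R.from_rotvec(v[3:]).as_matrix().T+v[:3])-w1).ravel()
r6=least_squares(h6,np.r_[t,R.from_matrix(Rm).as_rotvec()]);R6=R.from_rotvec(r6.x[3:]).as_matrix(); print("free",r6.x[:3],"z",R6[:,2],np.sqrt(r6.cost/4),"grip",r6.x[:3]+R6@[0,0,95])
h2=lambda v:(proj(K2,(o*[1,1,0])@R.from_euler("z",v[2]).as_matrix().T+[v[0],v[1],92])-w2).ravel()
r2=least_squares(h2,b2.x); print("lower",r2.x,"rms",np.sqrt(r2.cost/4),r2.fun.round(1))
h3=lambda v:(proj(K2,(o*[1,1,0])@R.from_euler("z",v[2]).as_matrix().T+[v[0],v[1],v[3]])-w2).ravel()
r3=least_squares(h3,np.r_[b2.x,92]); print("lower freez",r3.x,np.sqrt(r3.cost/4))
P=np.array([onz(K2,np.array(c)*k,12) for c in [(218,116),(548,112),(249,367),(527,366)]]); print("board",P.mean(0),P.round(0).tolist())
E
python3 fit2.py
```

```text
w1 [237.8 111.8] [237.6 110.9]
w1 [345.6 105.5] [347.  106.5]
w1 [254.  248.3] [252.6 249.8]
w1 [350.6 266.6] [345.5 267.8]
w2 [207.7 116.7] [202.7 115.1]
w2 [327.4 116.7] [331.8 114. ]
w2 [219.  263.8] [216.9 262.3]
w2 [321.8 263.8] [321.9 261.2]
rest [ 4.93355490e+02  2.40928268e+02 -8.11552305e-02] rms 1.3244866336054 [ 0.7  0.9 -0.1 -1.9  1.7 -0.1 -2.   1.5]
grip [445.58023841 244.81401389 157.02241336]
free [490.28312264 242.09274379  72.48685078] z [-0.46356051  0.02086849  0.88581949] 0.9204255409791935 grip [446.24487424 244.07525003 156.63970186]
lower [ 5.14197738e+02 -2.33428813e+02 -1.58564560e-01] rms 1.0750573764364797 [-1.  -0.9  0.8 -1.2  0.7  1.1 -0.5  1.9]
lower freez [ 5.13933617e+02 -2.34218096e+02 -1.58522355e-01  8.80782850e+01] 0.6809313812409017
board [ 513.41131344 -232.8904631    12.        ] [[403.0, -106.0, 12.0], [656.0, -144.0, 12.0], [369.0, -321.0, 12.0], [625.0, -361.0, 12.0]]
```

```bash
python3 - <<'E'
from h import *
s=sense(); q=s["ee_rot"]; C=R.from_quat(np.r_[q[1:],q[0]])
F=R.from_matrix(np.array([[0,1,0],[1,0,0],[0,0,-1]]))
Tg=R.from_euler("z",-.082)*R.from_euler("y",-np.pi/6)*F
rv=(Tg*C.inv()).as_rotvec(); print(rv/(np.pi/4))
L=R.from_euler("z",-.1587)*F; print("level", (L*Tg.inv()).as_rotvec()/(np.pi/4))
E
```

```text
[-0.0811905  -0.66169646  0.09878548]
level [ 0.08005905  0.66200371 -0.09541567]
```

>>> {"method": "drive_tool", "body": {
  "commands": "-0.073 0.267 -0.01 -0.0045 -0.0368 0.0055 100;-0.073 0.267 -0.01 -0.0045 -0.0368 0.0055 100;-0.073 0.267 -0.01 -0.0045 -0.0368 0.0055 100;-0.073 0.267 -0.01 -0.0045 -0.0368 0.0055 100;-0.073 0.267 -0.01 -0.0045 -0.0368 0.0055 100;-0.073 0.267 -0.01 -0.0045 -0.0368 0.0055 100;-0.073 0.267 -0.01 -0.0045 -0.0368 0.0055 100;-0.073 0.267 -0.01 -0.0045 -0.0368 0.0055 100;-0.073 0.267 -0.01 -0.0045 -0.0368 0.0055 100;-0.073 0.267 -0.01 -0.0045 -0.0368 0.0055 100;-0.073 0.267 -0.01 -0.0045 -0.0368 0.0055 100;-0.073 0.267 -0.01 -0.0045 -0.0368 0.0055 100;-0.073 0.267 -0.01 -0.0045 -0.0368 0.0055 100;-0.073 0.267 -0.01 -0.0045 -0.0368 0.0055 100;-0.073 0.267 -0.01 -0.0045 -0.0368 0.0055 100;-0.073 0.267 -0.01 -0.0045 -0.0368 0.0055 100;-0.073 0.267 -0.01 -0.0045 -0.0368 0.0055 100;-0.073 0.267 -0.01 -0.0045 -0.0368 0.0055 100;0 0 0 0 0 0 100;0 0 0 0 0 0 100"
}}

```text
time_s: 6.35
eef_pos: [392.1, 249.5, 249.4]
ee_rot: [0.19, 0.709, 0.655, 0.176]
force: [0.8, -1.1, 0.2]
grip_width: 0.999
grip_force: 0.0
```

```bash
python3 look.py w3; python3 - <<'E'
from h import *
s=sense(); q=s["ee_rot"]; C=R.from_quat(np.r_[q[1:],q[0]])
print(C.as_matrix().round(3)); print((np.array([448,244.2,155.3])-s["eef_pos"])/100, C.inv().apply(np.array([447,244.3,157])-s["eef_pos"]))
E
```

```text
6.35 [392.12617299 249.5170541  249.40120029] [0.18984388 0.70941876 0.6554926  0.17610731] [ 0.84617533 -1.14645086  0.165916  ]
[[ 0.081  0.863  0.499]
 [ 0.997 -0.071 -0.04 ]
 [ 0.001  0.5   -0.866]]
[ 0.55197093 -0.04334636 -0.94236823] [6.27050583e-02 7.68971949e-01 1.07320667e+02]
```

View pics/w3.png

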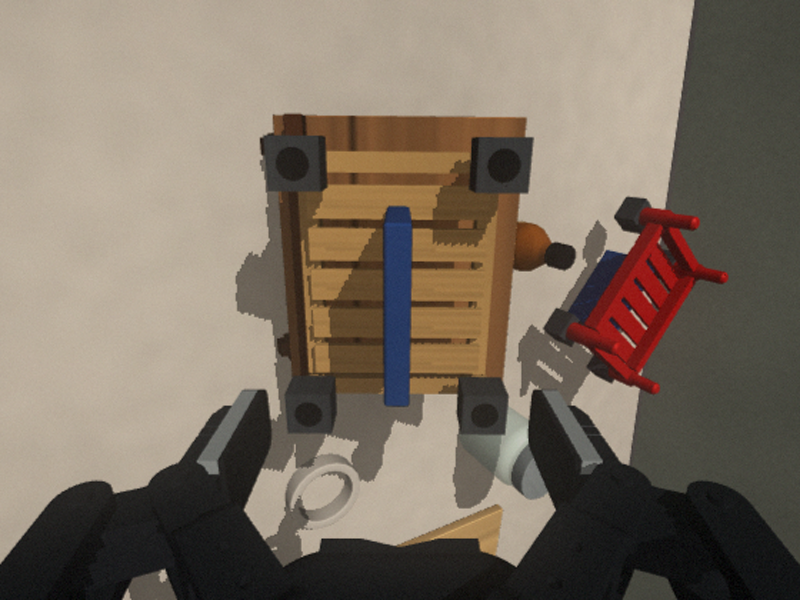

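w3 shows the view square on the frame: the blue board runs at column ~397 from row 209 to 405, midway between the fingers, and the holes are at (292,163), (503,165), (312,413) and (484,414). I'll fit the grip point once more from here.

```bash
python3 - <<'E'
from h import *
from scipy.optimize import least_squares
_,K=pickle.load(open("w3.pkl","rb")); w=np.array([[292,163],[503,165],[312,413],[484,414]])*.7-.15
o=np.array([[-55,75,80],[55,75,80],[-55,-75,80],[55,-75,80]],float)
f=lambda v:(proj(K,o@R.from_rotvec(v[3:]).as_matrix().T+v[:3])-w).ravel()
R0=R.from_euler("z",-.082)*R.from_euler("y",-np.pi/6)
r=least_squares(f,np.r_[494,240,75,R0.as_rotvec()]); M=R.from_rotvec(r.x[3:]); g=r.x[:3]+M.apply([0,0,95])
print(r.x[:3],np.sqrt(r.cost/4),M.as_euler("ZYX",True),g)
s=sense();q=s["ee_rot"]; C=R.from_quat(np.r_[q[1:],q[0]]); print(C.inv().apply(g-s["eef_pos"]))
E
```

```text
[492.95057199 241.13004812  74.32817411] 0.6514393515243542 [ -4.54500146 -30.61199463   0.05215137] [444.71981135 244.87726687 156.08850728]
[  0.45280231  -1.69548795 106.94975168]
```

>>> {"method": "drive_tool", "body": {
  "commands": "0.045 -0.0036 -0.078 0 0 0 100;0.045 -0.0036 -0.078 0 0 0 100;0.045 -0.0036 -0.078 0 0 0 100;0.045 -0.0036 -0.078 0 0 0 100;0.045 -0.0036 -0.078 0 0 0 100;0.045 -0.0036 -0.078 0 0 0 100;0.045 -0.0036 -0.078 0 0 0 100;0.045 -0.0036 -0.078 0 0 0 100;0.045 -0.0036 -0.078 0 0 0 100;0.045 -0.0036 -0.078 0 0 0 100;0.045 -0.0036 -0.078 0 0 0 100;0.045 -0.0036 -0.078 0 0 0 100;0 0 0 0 0 0 100;0 0 0 0 0 0 100",
  "force": 90
}}

```text
time_s: 7.57
eef_pos: [447.6, 243.5, 155.3]
ee_rot: [0.19, 0.711, 0.654, 0.175]
force: [1.4, -0.3, 0.6]
grip_width: 0.994
grip_force: 0.0
```

>>> {"method": "drive_tool", "body": {
  "commands": "0 0 0 0 0 0 0;0 0 0 0 0 0 0;0 0 0 0 0 0 0;0 0 0 0 0 0 0;0 0 0 0 0 0 0;0 0 0 0 0 0 0;0 0 0 0 0 0 0;0 0 0 0 0 0 0;0 0 0 0 0 0 0;0 0 0 0 0 0 0;0 0 0 0 0 0 0;0 0 0 0 0 0 0",
  "force": 90
}}

```text
time_s: 8.57
eef_pos: [447.1, 243.5, 155.5]
ee_rot: [0.19, 0.711, 0.654, 0.175]
force: [-6.1, -1.4, 1.8]
grip_width: 0.152
grip_force: 87.6
```

>>> {"method": "drive_tool", "body": {
  "commands": "-0.0375 0.003 0.065 0 0 0 0;-0.0375 0.003 0.065 0 0 0 0;-0.0375 0.003 0.065 0 0 0 0;-0.0375 0.003 0.065 0 0 0 0;-0.0375 0.003 0.065 0 0 0 0;-0.0375 0.003 0.065 0 0 0 0;-0.0375 0.003 0.065 0 0 0 0;-0.0375 0.003 0.065 0 0 0 0;0 0 0.08 0.0067 0.0552 -0.008 0;0 0 0.08 0.0067 0.0552 -0.008 0;0 0 0.08 0.0067 0.0552 -0.008 0;0 0 0.08 0.0067 0.0552 -0.008 0;0 0 0.08 0.0067 0.0552 -0.008 0;0 0 0.08 0.0067 0.0552 -0.008 0;0 0 0.08 0.0067 0.0552 -0.008 0;0 0 0.08 0.0067 0.0552 -0.008 0;0 0 0.08 0.0067 0.0552 -0.008 0;0 0 0.08 0.0067 0.0552 -0.008 0;0 0 0.08 0.0067 0.0552 -0.008 0;0 0 0.08 0.0067 0.0552 -0.008 0"
}}

```text
time_s: 10.23
eef_pos: [417.5, 246.1, 304.7]
ee_rot: [-0.001, 0.762, 0.648, -0.0]
force: [-0.4, 0.0, -4.9]
grip_width: 0.154
grip_force: 88.2
```

>>> {"method": "drive_tool", "body": {
  "commands": "0 0 0 0 0 0 0;0 0 0 0 0 0 0;0 0 0 0 0 0 0;0 0 0 0 0 0 0"
}}

```text
time_s: 10.57
eef_pos: [417.1, 246.1, 303.3]
ee_rot: [0.0, 0.762, 0.648, 0.0]
force: [-0.5, 0.2, -4.6]
grip_width: 0.15
grip_force: 88.3
```

```bash
python3 - <<'E'
from h import *
s=sense();q=s["ee_rot"]; C=R.from_quat(np.r_[q[1:],q[0]]); print(C.as_matrix().round(4),s["eef_pos"],s["force"],s["wrist_torque"],s["time_s"])
F=R.from_matrix(np.array([[0,1,0],[1,0,0],[0,0,-1]])); L=R.from_euler("z",-.1587)*F; print((L*C.inv()).as_rotvec()/(np.pi/4))
for n in ("wrist","side"):
    c=capture(n); cv2.imwrite(f"pics/{n}4.png",cv2.resize(c["pixels"],(800,600))); pickle.dump((c["pixels"],cam(c,s)),open(n+"4.pkl","wb"))
E
```

```text
[[ 1.598e-01  9.871e-01  3.000e-04]
 [ 9.871e-01 -1.598e-01 -2.000e-04]
 [-1.000e-04  3.000e-04 -1.000e+00]] [417.14552612 246.06907009 303.31334523] [-0.4774627   0.17895265 -4.62582169] [ 0.01629827  0.00857737 -0.01988716] 10.5667
[0.00021299 0.00038737 0.00229978]
```

View pics/wrist4.png

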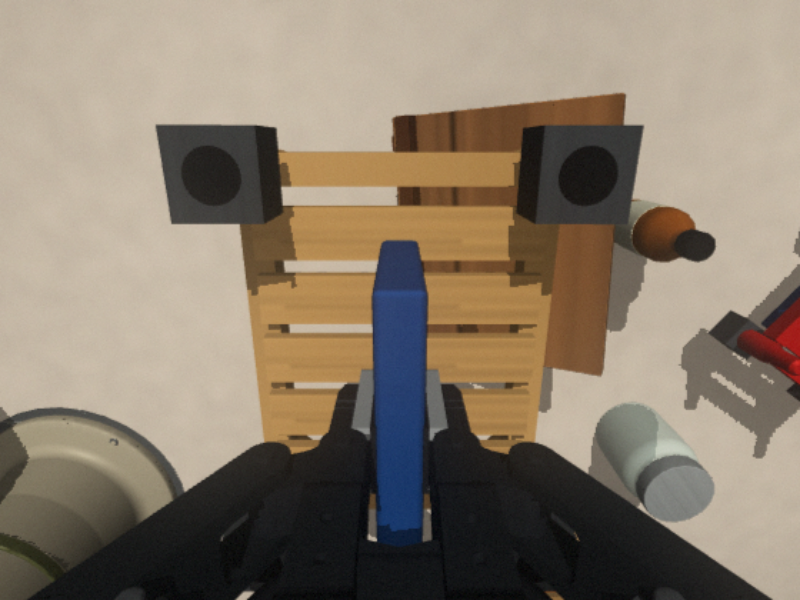

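The frame is held level, with its far block holes at (211,175) and (587,176), symmetric about the tool axis. Next I'll work out how it sits in the grip and the shift to the sockets.

```bash
python3 - <<'E'
from h import *
from scipy.optimize import least_squares
_,K=pickle.load(open("wrist4.pkl","rb")); w=np.array([[211,175],[587,176]])*.7-.15
s=sense();q=s["ee_rot"]; C=R.from_quat(np.r_[q[1:],q[0]])
o=np.array([[75,-55,0],[75,55,0]],float)
def f(v): return (proj(K,C.apply(o@R.from_euler("z",v[3]).as_matrix().T+v[:3])+s["eef_pos"])-w).ravel()
r=least_squares(f,[0,0,13,0]); print("block-top centre in tool",r.x,r.fun)
c=r.x[:3]; print("origin in tool",c+[0,0,80], "tcp z home", 72+c[2]+80)
tgt=np.array([514.1,-233.2]); off=C.apply(c)[:2]; print("tcp xy target",tgt-off, "shift",(tgt-off-s["eef_pos"][:2])/100)
E
```

```text
block-top centre in tool [ 1.00121757e+00 -3.19333790e-01  1.25303576e+01  1.13273887e-03] [ 1.42108547e-12  0.00000000e+00  1.42108547e-12 -1.98951966e-12]
origin in tool [ 1.00121757 -0.31933379 92.53035755] tcp z home 164.5303575516497
tcp xy target [ 514.25280138 -234.23884842] shift [ 0.96996243 -4.80318374]
```

>>> {"method": "drive_tool", "body": {
  "commands": "0.054 -0.267 0 0 0 0 0;0.054 -0.267 0 0 0 0 0;0.054 -0.267 0 0 0 0 0;0.054 -0.267 0 0 0 0 0;0.054 -0.267 0 0 0 0 0;0.054 -0.267 0 0 0 0 0;0.054 -0.267 0 0 0 0 0;0.054 -0.267 0 0 0 0 0;0.054 -0.267 0 0 0 0 0;0.054 -0.267 0 0 0 0 0;0.054 -0.267 0 0 0 0 0;0.054 -0.267 0 0 0 0 0;0.054 -0.267 0 0 0 0 0;0.054 -0.267 0 0 0 0 0;0.054 -0.267 0 0 0 0 0;0.054 -0.267 0 0 0 0 0;0.054 -0.267 0 0 0 0 0;0.054 -0.267 0 0 0 0 0;0 0 0 0 0 0 0;0 0 0 0 0 0 0"
}}

```text
time_s: 12.33
eef_pos: [514.7, -235.4, 302.9]
ee_rot: [-0.001, 0.762, 0.647, -0.0]
force: [-1.0, 0.8, -4.9]
grip_width: 0.152
grip_force: 88.8
```

>>> {"method": "drive_tool", "body": {
  "commands": "0 0 -0.1 0 0 0 0;0 0 -0.1 0 0 0 0;0 0 -0.1 0 0 0 0;0 0 -0.1 0 0 0 0;0 0 -0.1 0 0 0 0;0 0 -0.1 0 0 0 0;0 0 -0.1 0 0 0 0;0 0 -0.1 0 0 0 0;0 0 -0.1 0 0 0 0;0 0 -0.1 0 0 0 0;0 0 0 0 0 0 0;0 0 0 0 0 0 0;0 0 0 0 0 0 0;0 0 0 0 0 0 0"
}}

```text
time_s: 13.5
eef_pos: [515.1, -234.8, 204.4]
ee_rot: [0.001, 0.762, 0.648, 0.0]
force: [1.1, -0.6, -5.0]
grip_width: 0.152
grip_force: 88.5
```

```bash
python3 - <<'E'
from h import *
s=sense();print(s["eef_pos"],s["ee_rot"],s["force"],s["wrist_torque"],s["time_s"])
c=capture("wrist"); cv2.imwrite("pics/w5.png",cv2.resize(c["pixels"],(800,600)))
E
```

```text
[ 515.05642686 -234.78532904  204.35961494] [6.23622506e-04 7.61719996e-01 6.47906016e-01 2.31263909e-04] [ 1.14170362 -0.55751698 -4.96375603] [ 0.0314853  -0.0197177   0.03504175] 13.5
```

View pics/w5.png

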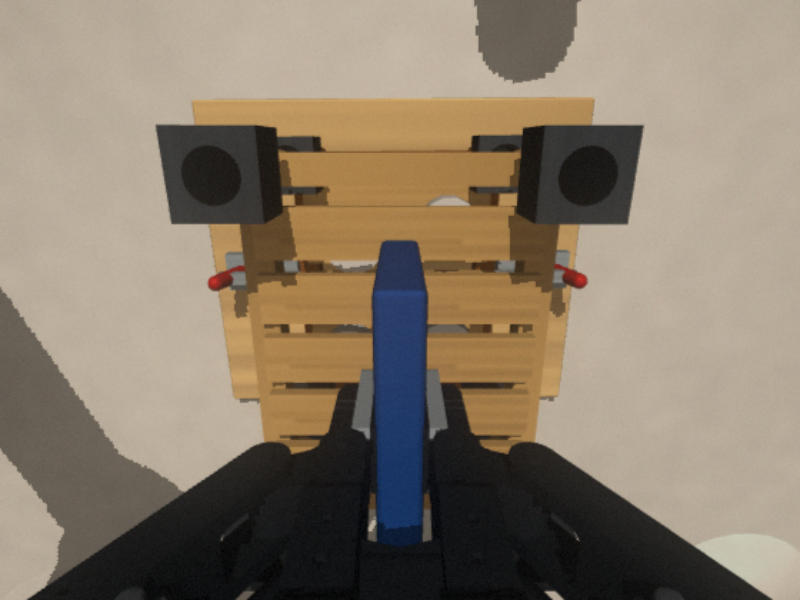

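The lower blocks' inner edges show at columns 320 and 472, and their far top edges at row ~136. I'll turn these into the remaining misalignment.

```bash
python3 - <<'E'
from h import *
s=sense(); c=capture("wrist"); K=cam(c,s); g=c["pixels"].astype(float).mean(2); pickle.dump((c["pixels"],K),open("w5.pkl","wb"))
for row in (98,100,102): print(row,g[row,212:234].astype(int).tolist(),g[row,322:342].astype(int).tolist())
print(g[86:108,216].astype(int),g[86:108,338].astype(int))
Rl=R.from_euler("z",-.1587)
a=[Rl.inv().apply(onz(K,np.array(p)*.7-.15,92)) for p in [(320,145),(472,145),(300,136),(495,136)]]
a=np.array(a); cx=(a[0,0]+a[1,0])/2; cy=a[2:,1].mean()-89
print("gap",a[1,0]-a[0,0],"centre",Rl.apply([cx,cy,0]), "tcp",s["eef_pos"])
E
```

```text
98 [59, 56, 61, 61, 57, 56, 55, 27, 29, 29, 26, 39, 92, 144, 143, 142, 142, 143, 141, 144, 142, 141] [141, 136, 139, 139, 139, 141, 138, 128, 69, 23, 27, 27, 31, 40, 60, 57, 58, 59, 61, 55]
100 [59, 60, 61, 58, 59, 57, 58, 34, 26, 26, 27, 31, 73, 139, 139, 139, 137, 136, 138, 141, 140, 138] [135, 133, 133, 137, 133, 135, 135, 125, 66, 25, 23, 23, 29, 44, 53, 57, 54, 59, 60, 58]
102 [60, 58, 59, 62, 59, 54, 57, 41, 30, 30, 27, 34, 61, 129, 132, 135, 135, 139, 135, 139, 139, 135] [129, 131, 131, 131, 131, 129, 128, 111, 41, 23, 22, 26, 28, 46, 56, 60, 60, 57, 55, 54]
[143 146 142 144 145 146 145 142 140  95  58  57  57  59  59  62  59  57
  61  63  85 126] [139 138 141 136 138 141 140 138 114  54  60  59  58  56  54  59  60  56
  55  60  86 119]
gap 75.0973440578361 centre [ 513.60724913 -235.53896422    0.        ] tcp [ 515.03520213 -234.77463404  204.34246382]
```

>>> {"method": "drive_tool", "body": {
  "commands": "-0.01 -0.006 0 0 0 0 0;0 0 -0.03 0 0 0 0;0 0 -0.03 0 0 0 0;0 0 -0.03 0 0 0 0;0 0 -0.03 0 0 0 0;0 0 -0.03 0 0 0 0;0 0 -0.01 0 0 0 0;0 0 -0.01 0 0 0 0;0 0 -0.01 0 0 0 0;0 0 -0.01 0 0 0 0;0 0 -0.01 0 0 0 0;0 0 -0.01 0 0 0 0;0 0 -0.01 0 0 0 0;0 0 -0.01 0 0 0 0;0 0 0 0 0 0 0;0 0 0 0 0 0 0"
}}

```text
time_s: 14.93
eef_pos: [513.8, -235.2, 180.7]
ee_rot: [-0.0, 0.762, 0.648, 0.0]
force: [0.3, 0.1, -5.3]
grip_width: 0.152
grip_force: 88.8
```

```bash
cat > st.py <<'E'
from h import *
s=sense();q=s["ee_rot"]; C=R.from_quat(np.r_[q[1:],q[0]]).as_matrix()
print(s["time_s"],s["eef_pos"].round(2),"F",s["force"].round(2),"M",s["wrist_torque"].round(3),"tilt",C[:,2].round(4),"yaw",np.arctan2(C[1,1],C[0,1]))
E
python3 st.py
```

```text
14.9333 [ 513.81 -235.2   180.65] F [ 0.31  0.11 -5.3 ] M [-0.058 -0.013  0.057] tilt [ 0.e+00  2.e-04 -1.e+00] yaw -0.1611091321245699
```

The feet are about 4 mm below the socket mouths with no contact force, so I'll keep lowering.

>>> {"method": "drive_tool", "body": {
  "commands": "0 0 -0.01 0 0 0 0;0 0 -0.01 0 0 0 0;0 0 -0.01 0 0 0 0;0 0 -0.01 0 0 0 0;0 0 -0.01 0 0 0 0;0 0 -0.01 0 0 0 0;0 0 0 0 0 0 0;0 0 0 0 0 0 0"
}}

```text
time_s: 15.6
eef_pos: [513.8, -235.2, 174.6]
ee_rot: [-0.0, 0.762, 0.648, 0.0]
force: [-0.0, -1.4, -5.1]
grip_width: 0.148
grip_force: 88.8
```

```bash
python3 st.py
```

```text
15.6 [ 513.78 -235.2   174.62] F [-0.02 -1.37 -5.15] M [-0.005  0.045  0.002] tilt [-0.e+00  2.e-04 -1.e+00] yaw -0.1610725134663906
```

>>> {"method": "drive_tool", "body": {
  "commands": "0 -0.005 -0.01 0 0 0 0;0 0 -0.01 0 0 0 0;0 0 -0.01 0 0 0 0;0 0 -0.01 0 0 0 0;0 0 -0.01 0 0 0 0;0 0 -0.01 0 0 0 0;0 0 -0.01 0 0 0 0;0 0 -0.01 0 0 0 0;0 0 0 0 0 0 0;0 0 0 0 0 0 0"
}}

```text
time_s: 16.43
eef_pos: [513.8, -235.7, 166.7]
ee_rot: [-0.0, 0.762, 0.648, 0.0]
force: [-0.7, 0.2, -4.6]
grip_width: 0.15
grip_force: 88.8
```

```bash
python3 st.py
```

```text
16.4333 [ 513.79 -235.7   166.66] F [-0.66  0.16 -4.56] M [-0.029  0.016  0.013] tilt [-0.e+00  2.e-04 -1.e+00] yaw -0.16104205897840113
```

>>> {"method": "drive_tool", "body": {
  "commands": "0 0 -0.005 0 0 0 0;0 0 -0.005 0 0 0 0;0 0 -0.005 0 0 0 0;0 0 -0.005 0 0 0 0;0 0 0 0 0 0 0;0 0 0 0 0 0 0"
}}

```text
time_s: 16.93
eef_pos: [513.8, -235.7, 164.7]
ee_rot: [-0.0, 0.762, 0.648, 0.0]
force: [0.1, -0.2, -4.4]
grip_width: 0.154
grip_force: 88.8
```

```bash
python3 st.py
```

```text
16.9333 [ 513.8  -235.67  164.66] F [ 0.1  -0.19 -4.37] M [ 0.026 -0.012 -0.017] tilt [ 0.e+00  2.e-04 -1.e+00] yaw -0.1610933922122516
```

Not seated yet, so I'll go on in half-millimetre steps until the vertical force rises.

>>> {"method": "drive_tool", "body": {
  "commands": "0 0 -0.005 0 0 0 0;0 0 -0.005 0 0 0 0;0 0 -0.005 0 0 0 0;0 0 0 0 0 0 0;0 0 0 0 0 0 0"
}}

```text
time_s: 17.35
eef_pos: [513.9, -235.9, 164.0]
ee_rot: [0.0, 0.762, 0.648, 0.0]
force: [-4.0, 0.2, 5.7]
grip_width: 0.151
grip_force: 90.2
```

```bash
python3 st.py
```

```text
17.35 [ 513.86 -235.94  163.97] F [-3.96  0.17  5.7 ] M [ 0.21   0.585 -0.017] tilt [ 7.e-04 -6.e-04 -1.e+00] yaw -0.1611348517835077
```

>>> {"method": "drive_tool", "body": {
  "commands": "0 0 -0.005 0 0 0 0;0 0 -0.005 0 0 0 0;0 0 0 0 0 0 0;0 0 0 0 0 0 0;0 0 0 0 0 0 0"
}}

```text
time_s: 17.77
eef_pos: [513.9, -236.0, 164.0]
ee_rot: [0.001, 0.762, 0.648, 0.0]
force: [-6.8, 2.3, 12.6]
grip_width: 0.152
grip_force: 91.6
```

```bash
python3 st.py
```

```text
17.7667 [ 513.9  -235.96  163.96] F [-6.76  2.25 12.57] M [ 0.562  1.063 -0.008] tilt [ 0.0012 -0.0011 -1.    ] yaw -0.1610357339390172
```

Height has stopped at 163.96 mm (164.5 predicted when home) while the force climbs, so it's fully home. I'll ease the preload and open.

>>> {"method": "drive_tool", "body": {
  "commands": "0 0 0.008 0 0 0 0;0 0 0 0 0 0 0;0 0 0 0 0 0 20;0 0 0 0 0 0 30;0 0 0 0 0 0 45;0 0 0 0 0 0 60;0 0 0 0 0 0 80;0 0 0 0 0 0 100;0 0 0 0 0 0 100;0 0 0 0 0 0 100;0 0 0 0 0 0 100;0 0 0 0 0 0 100;0 0 0 0 0 0 100;0 0 0 0 0 0 100"
}}

```text
time_s: 18.93
eef_pos: [513.8, -235.7, 163.0]
ee_rot: [-0.0, 0.762, 0.648, 0.0]
force: [-0.8, -0.2, -0.6]
grip_width: 0.998
grip_force: 0.0
```

```bash
python3 st.py
```

```text
18.9333 [ 513.79 -235.7   162.99] F [-0.77 -0.19 -0.63] M [-0.021  0.013 -0.011] tilt [ 1.e-04  2.e-04 -1.e+00] yaw -0.16112975437371535
```

>>> {"method": "drive_tool", "body": {
  "commands": "0 0 0.06 0 0 0 100;0 0 0.06 0 0 0 100;0 0 0.06 0 0 0 100;0 0 0.1 0 0 0 100;0 0 0.1 0 0 0 100;0 0 0.1 0 0 0 100;0 0 0.15 0 0 0 100;0 0 0.15 0 0 0 100;0 0 0.15 0 0 0 100;0 0 0.15 0 0 0 100;0 0 0.15 0 0 0 100;0 0 0 0 0 0 100;0 0 0 0 0 0 100;0 0 0 0 0 0 100;0 0 0 0 0 0 100"
}}

```text
time_s: 20.18
eef_pos: [513.5, -235.5, 285.0]
ee_rot: [-0.001, 0.762, 0.648, -0.0]
force: [-0.6, -0.0, -0.1]
grip_width: 0.999
grip_force: 0.0
```

```bash
python3 look.py w6; python3 - <<'E'
from h import *
c=capture("side"); print(0); cv2.imwrite("pics/s6.png",cv2.resize(c["pixels"][90:330,200:520],(800,600),interpolation=cv2.INTER_CUBIC))
E
```

```text
20.1833 [ 513.54707934 -235.49608766  285.02855197] [-9.02014935e-04  7.61710145e-01  6.47917301e-01 -1.09127385e-04] [-0.55607846 -0.03512964 -0.12398606]
0
```

View pics/w6.png

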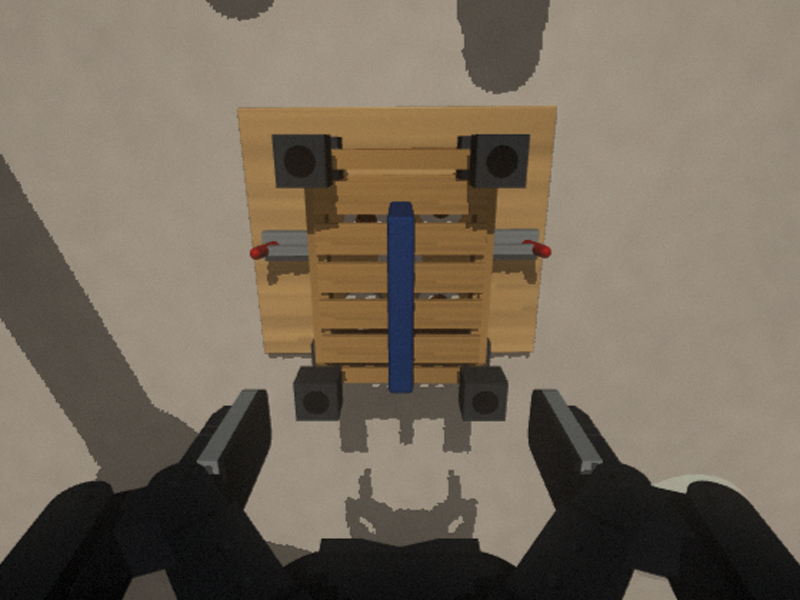

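View pics/s6.png

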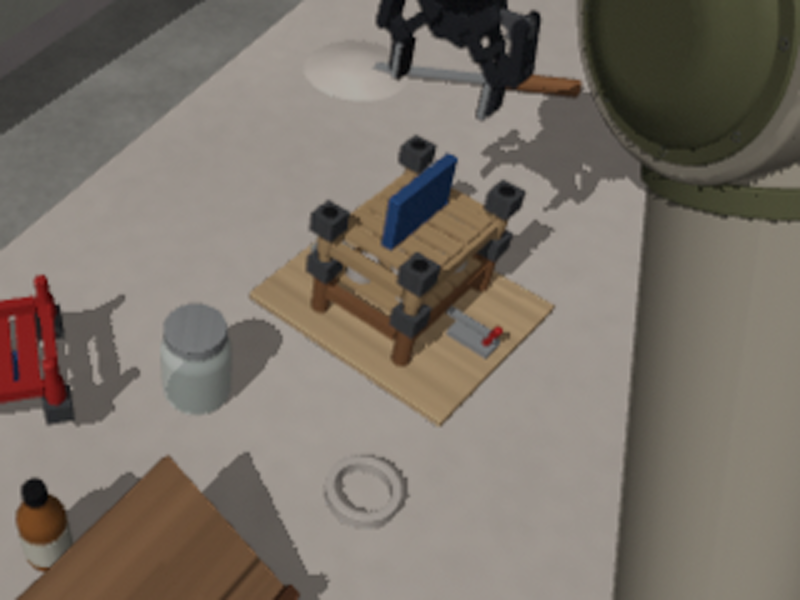

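The side view shows the frame standing level with all four legs in the socket blocks (s6, frame near (415,235)). The gripper is well clear, and the jar (195,355), oil bottle (45,525) and bangle (365,490) are undisturbed. Handing in.

```bash
python3 -c "
from rig import finish_job; print(finish_job())"
```

```text
the job is handed in; nothing more can be done
None
```

The upper frame is stacked level on the lower frame with all four legs fully home and released. The jar, oil bottle and bangle were not disturbed, and I handed the job in at about 20 s; no verdict came back.

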